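# Deposit the backup drive through the flap

### The job

Deposit the backup drive lying on the loading shelf of the media box: push it along the shelf with your fingers so that its nose swings the flap open and the whole drive slides through and down the chute inside, then draw back so that the flap hangs fully shut again. Only push the drive, do not pick it up or tip it on the shelf, and leave the other things on the shelf and desk where they are.

Things in the scene. Friction and masses are not known exactly. Their poses are not given: they have to be found in the camera images.
- dropbox: Media deposit box, grey steel with clear roof and back, fixed to the desk, turned up to 0.3 rad. Origin on the desk under the middle of the doorway; its x points into the box, away from the robot, y to the left, z up. The level loading shelf lies on its -x side, the box behind: x 0 to 175 mm, 300 mm wide, roof 52 mm above the shelf.
- shelf_front (a point): Middle of the loading shelf's near edge, on its surface, 120 mm above the desk; axes as the box's. The shelf is level, 227 mm long (from here to the doorway) and 300 mm wide, with open edges.
- doorway (a point): Middle of the doorway at the level of the shelf surface; axes as the box's, x points through it. Doorway 104 mm wide, 44 mm high, in a 6 mm front panel. Guides 18 mm high flare out from its sides over the shelf at 45 degrees, to points 34 mm in front and 87 mm either side of the middle.
- chute_top (a point): Point on the upper part of the chute inside the box, 50 mm beyond the doorway, 31 mm below the shelf level. The shelf ends right at the doorway, and there a slick metal chute falls away inside at 32 degrees, nearly down to the desk. A drive whose middle has passed the doorway tips onto the chute and slides down by itself.
- flap (a joint): Angle of the flap, a loose aluminium plate 96 mm wide, 40 mm high, 3 mm thick, 60 g, hung from its upper edge 43 mm above the shelf, 6 mm behind the front panel's middle. 0 = hanging shut, grows as it swings inwards (up to 1.45 rad); it cannot swing outwards. Nothing but its own weight closes it.
- drive_center (a point): Centre (half-way up) of the backup drive, a flat black rectangular case with a bare metal plate on top, 100 mm long (its x), 66 mm wide (y), 22 mm high (z), about 0.19 kg, loose on the shelf, lying flat, about 135 mm in front of the doorway, up to 30 mm off its middle line and turned up to 0.3 rad from it. Sliding friction on the shelf about 0.6.
- adapter: Plug-in power adapter, a black block 44 x 40 x 28 mm high, loose on the shelf in one of the corners beside the doorway, outside the guides (about x = -40, y = +-116 mm in the box's frame). Origin at the centre of its underside. Not to be moved.
- tape: Roll of brown tape lying flat, 48 mm across, 19 mm high, loose on the shelf in the other corner beside the doorway. Origin at the centre of its underside. Not to be moved.
- mouse: Computer mouse on the desk, 104 x 60 x 34 mm high. Origin at the centre of its underside. Not to be moved.
- stapler: Stapler on the desk, 140 x 36 x 60 mm high. Origin at the centre of its underside. Not to be moved.
- pencup: Empty black pen cup on the desk, 76 mm across, 85 mm high. Origin at the centre of its underside. Not to be moved.
- calculator: Desk calculator on the desk, 150 x 95 x 18 mm high. Origin at the centre of its underside. Not to be moved.
There are look-alikes about, which are no part of the job. What is shaped like the part that bears drive_center but orange or yellow is not meant.

How it is judged:
By the outcome, as a careful person would: the job done as asked, in the order asked, and still so for the second after the job is handed in, with the robot touching nothing.
It also fails if it takes over 45 s, if anything falls off the work surface, if the arm or the gripper's body presses on something with over 40 N, if the wrist force passes 120 N, or if a joint passes its speed limit or range.

### The arm

A 7-joint arm with a two-finger parallel gripper is mounted at the origin on the work surface. World frame = base frame: x ahead of the robot, y to its left, z up, the work surface at z = 0. Lengths are in mm, angles in rad, forces in N, time in s.
With the tool pointing down it reaches from about 400 to 875 mm from the base axis. Payload 4.4 kg.
Tool frame: the origin (TCP) lies at the very end of the fingers, on their centre line; the grasp point (between the pads) lies 19 mm behind it; z points along the fingers, y is the line along which they close (so a half turn about z gives the same grasp; the last joint's range is limited). The gripper opens to 85 mm and grips with 20 to 120 N. Pads are 22 mm wide; open, the fingers measure 114 mm over their backs; the gripper's body (76 mm by 85 mm) begins 54 mm behind the grasp point. The pads swing forward as they close: fully open they stand 13 mm farther back than shut.
Start: joints at [1.113, 0.628, 0.038, 1.517, -0.027, 0.996, -0.02], TCP at [248.234, -600.748, 193.213] pointing down, gripper open.
Joint ranges: [-3.06, 3.06], [-0.37, 2.12], [-1.25, 1.32], [0.18, 2.47], [-1.1, 4.24], [0.23, 1.98], [-2.94, 2.94]. Speed limits (rad/s): [2.57, 2.57, 3.14, 3.14, 3.14, 3.14, 3.14].

### API

Orientations are given as [roll, pitch, yaw] about the fixed x, y, z axes, in that order (R = Rz(yaw) Ry(pitch) Rx(roll)).
In Python, from cell import monitor, viewer, workorder gives the robot as it stands.
- The arm moves only by the tool arm_command, never from a script. Its argument "series" is one flat list of numbers, 5 for each row, row after row: the opening in per cent of the stroke, from 0 (shut) to 100 (fully open), then the shift along the tool's x, y, z in cm, then the turn about the tool's z in degrees. In form: [claw, x, y, z, roll, claw, x, y, z, roll, ...]. A call has exactly 5 rows; each row is the pose to reach, as a shift and turn from the pose commanded when the call began, along the tool's axes at that moment; what a row does not reach only later rows make up. A row lasts 1/12 s, in which the tool goes at most 41.7 mm and 7.16 degrees, less where a joint would pass 70% of its speed; a pose out of reach is approached as far as the arm can. A call with a gripper value outside its range is refused whole. The fingers move at their own pace and stop on an object; the grip force is fixed at half the most. Time passes only in rows, so rows that repeat a pose let the fingers close, or fill a call up. It gives the time, the measured TCP pose, the force, the opening and the grip force at its end, in the units of the state.
- monitor.read_state(): the state, without advancing time (a new reading comes with each control period).
- viewer.get_image(name): name is "scene" or "top" or "wrist"; returns (picture, depth): 384x512x3 uint8, red, green, blue; 384x512 float32, mm along the optical axis (not along the pixel's ray), 0 where there is no reading.
- viewer.camera_model(name): a dict with "mtx" (3x3 intrinsics, pixels), "R" (3x3) and "t" (3): a world point X has camera coordinates R X + t. Camera axes: x right, y down, z forward; pixel columns grow to the right and rows downward; lengths in mm; the calibration is good to about 2 mm. A picture is of the moment at which its call begins: read the wrist's pose just before it. camera_model takes no time and is no camera call; for the wrist camera it gives the pose at the moment of the call.
- workorder.finish_job(): hands the job in; it is judged then, once.
The state is a dict: "clock": time; "qpos": joint angles; "qd": joint speeds; "tau": joint torques, N m; "eef_pos": TCP position; "tool_rot": TCP orientation; "force": force on the tool from outside, world axes, zero at the start; "torque": the same for the moment, N m; "width": finger opening in mm; "gripper_force": force on a finger pad.
Only numpy, scipy, OpenCV 4.12 (cv2) and the standard library are available. Lean on these libraries where they do the work, as an engineer would, in place of code of your own. Each camera call takes 0.05 s, during which the arm holds its last target. There are 200 camera calls.

## Working session

There is one attempt and no reset: what is moved stays moved. The work goes in short steps, Python scripts to look and compute and a tool call to move; the robot and the scene stay as the last step left them, time stands still between calls to the robot, and variables do not carry over. Pictures are saved under pics/ and viewed, at most 12 in all, crops included, and the job is handed in when it is done.

Besides the shell and the picture viewer there is one more tool, called as name(argument=value, ...), one argument or row to a line, values as JSON. arm_command: Moves the arm, as the interface text tells. Its arguments: {"type":"object","properties":{"series":{"type":"array","items":{"type":"number"}}},"required":["series"]}

```bash
mkdir -p pics; python3 - <<'E'
from cell import monitor, viewer
import cv2,numpy as np
s=monitor.read_state();print(s['clock'],s['eef_pos'],s['tool_rot'],s['width'])
for n in ['scene','top']:
    p,d=viewer.get_image(n);cv2.imwrite(f'pics/{n}.png',cv2.resize(p[:,:,::-1],(800,600),interpolation=cv2.INTER_CUBIC));np.save(n+'_d.npy',d);cv2.imwrite(f'raw_{n}.png',p[:,:,::-1])
    m=viewer.camera_model(n);np.savez(n+'_m.npz',**{k:np.array(m[k]) for k in('mtx','R','t')});print(n,m)
E
```

```text
0.0 [ 247.94445793 -600.10849221  192.29176255] [-3.13971525e+00  5.32635175e-05  3.91834130e-01] 85.79058962996878
scene {'mtx': array([[460.15659548,   0.        , 257.91615335],
       [  0.        , 460.15659548, 189.81568496],
       [  0.        ,   0.        ,   1.        ]]), 'R': array([[ 0.41360853,  0.91028575,  0.01754555],
       [ 0.69320272, -0.30236145, -0.65425342],
       [-0.59025246,  0.28276741, -0.75607183]]), 't': array([-236.03513623, -270.6588319 , 1638.89559454])}
top {'mtx': array([[401.02438825,   0.        , 255.34500683],
       [  0.        , 401.02438825, 190.18395822],
       [  0.        ,   0.        ,   1.        ]]), 'R': array([[ 0.0225966 , -0.99971586,  0.00758901],
       [-0.99779919, -0.02302531, -0.06218203],
       [ 0.0623391 , -0.00616721, -0.99803597]]), 't': array([  -8.01540991,  528.22792574, 1162.83495177])}
```

View pics/scene.png

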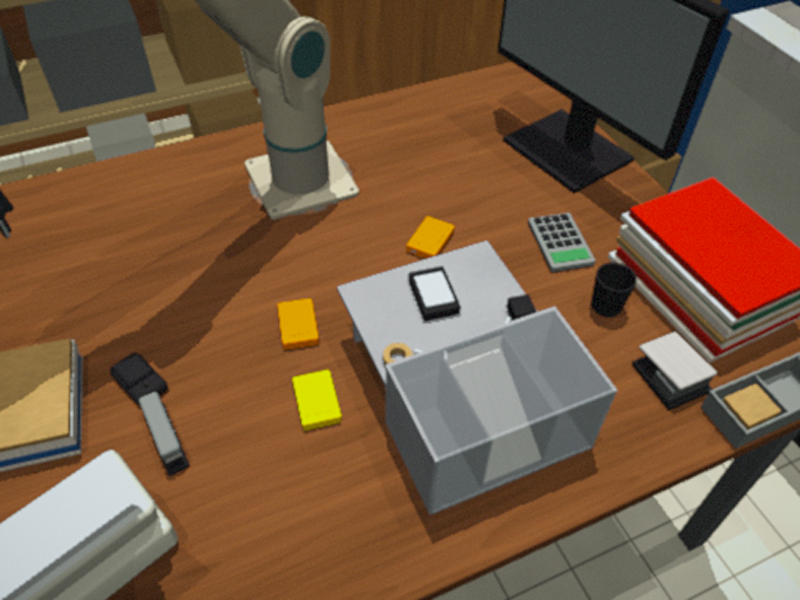

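View pics/top.png

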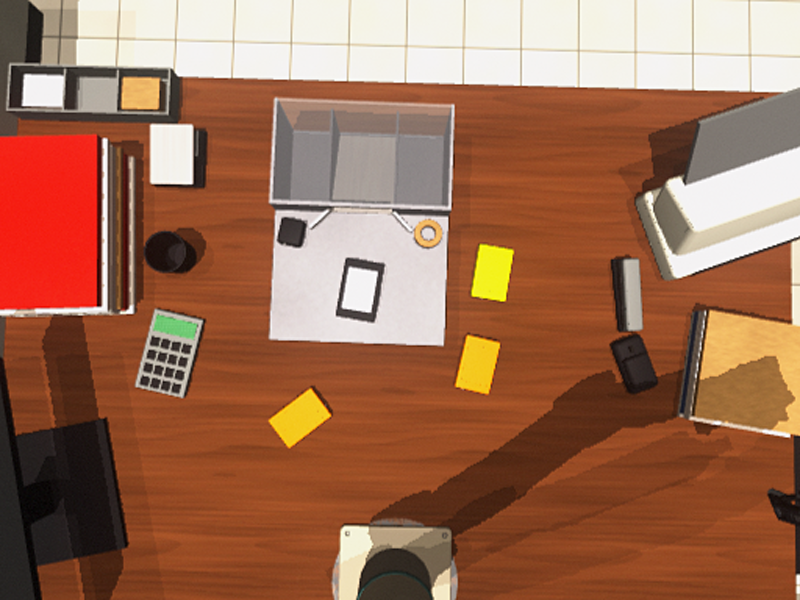

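The drive is the black case with the bare plate at top (360,290) / scene (435,292). The look-alikes are orange at top (300,417) and (478,363), and yellow at (493,272); I reject them by colour and because they lie on the desk. The tape is at (428,233), the adapter at (291,232), and the shelf's near corners at (270,340) and (444,345).

```bash
cat > h.py <<'E'
import numpy as np,cv2
def cam(n): return np.load(n+'_m.npz')
def back(m,uv,z):  # pixel -> world at plane z
    uv=np.atleast_2d(uv).astype(float); r=np.c_[uv,np.ones(len(uv))]@np.linalg.inv(m['mtx']).T@m['R']
    c=-m['R'].T@m['t']; return c+r*((z-c[2])/r[:,2])[:,None]
def cloud(m,d):
    v,u=np.indices(d.shape); P=np.stack([u,v,np.ones_like(u)],-1)@np.linalg.inv(m['mtx']).T*d[...,None]
    return (P-m['t'])@m['R']
E
python3 - <<'E'
from h import *
for n,box in [('top',(165,125,295,230)),('scene',(210,150,350,240))]:
    m=cam(n);d=np.load(n+'_d.npy');P=cloud(m,d);im=cv2.imread(f'raw_{n}.png')
    x0,y0,x1,y1=box
    cv2.imwrite(f'pics/{n}_c.png',cv2.resize(im[y0:y1,x0:x1],None,fx=6 if n=='top' else 5.5,fy=6 if n=='top' else 5.5,interpolation=cv2.INTER_CUBIC))
    ok=(d>0)&(P[...,0]>350)&(P[...,0]<800)&(abs(P[...,1])<350)
    z=P[...,2]
    sh=ok&(abs(z-120)<6); sh[:130 if n=='top' else 0]=False
    print(n,'shelf z',np.median(z[sh]),sh.sum())
    a=ok&(z>133)&(z<150)
    k,l,st,c=cv2.connectedComponentsWithStats(a.astype(np.uint8))
    for i in range(1,k):
        if st[i,4]>25:
            q=P[l==i]; print(st[i],q.mean(0).round(1),cv2.minAreaRect(q[:,:2].astype(np.float32)),np.median(q[:,2]))
# top view: corners of the shelf
m=cam('top');s=512/800
print(back(m,np.array([[270,340],[444,345],[448,210],[273,205]])*s,120).round(1))
E
```

```text
top shelf z 121.23779593715778 7828
[174 132  38  15  86] [660.1 161.6 140.4] ((652.1832885742188, 174.11228942871094), (97.6340103149414, 33.317832946777344), 89.62279510498047) 139.59845724535188
[251 135  31  14  76] [657.9 -10.2 140.6] ((649.4786987304688, -20.459148406982422), (33.609153747558594, 80.03815460205078), 0.17869487404823303) 139.72917338653542
[177 139  19  20 185] [625.3 189.  146.9] ((626.6683349609375, 190.2102508544922), (40.604286193847656, 44.117820739746094), 78.0136947631836) 147.93255040491326
[265 141  18  18 185] [630.3 -41.2 140. ] ((630.2202758789062, -40.810455322265625), (45.33322525024414, 45.74636459350586), 89.8755111694336) 140.1777587370523
[215 165  31  42 950] [531.   71.6 143.4] ((531.3655395507812, 71.70523071289062), (65.87478637695312, 100.2240219116211), 81.79363250732422) 143.47716058615572
scene shelf z 118.62353593275829 4694
[261 170  34  33 720] [536.4  69.  140.5] ((532.2223510742188, 71.15757751464844), (66.5670166015625, 105.69992065429688), 81.55271911621094) 140.65839719413458
[324 188  19  16 212] [629.6 186.3 145.3] ((627.658935546875, 189.21786499023438), (41.026912689208984, 47.67816925048828), 79.32441711425781) 145.75603233213155
[245 219  19  14 123] [625.7 -42.4 137.2] ((626.2710571289062, -42.844566345214844), (33.78566360473633, 46.92815399169922), 1.2993063926696777) 137.2237855413642
[246 238  24  48  98] [731.3 -78.3 141.3] ((730.84912109375, -78.20072937011719), (2.0643067359924316, 135.10850524902344), 89.2695083618164) 141.36447522740812
[[443.5 223.1 120. ]
 [441.7 -74.1 120. ]
 [675.  -76.8 120. ]
 [676.5 226.1 120. ]]
```

View pics/top_c.png

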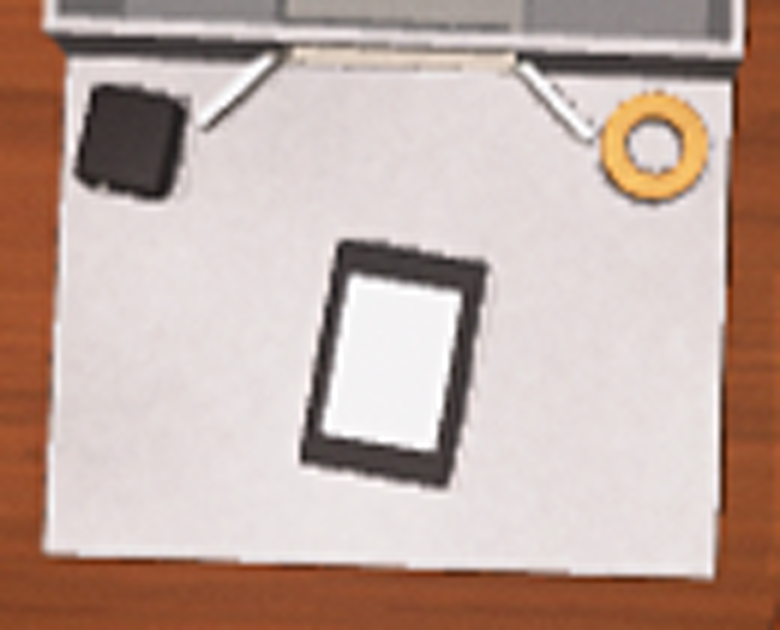

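The crop shows the drive's black case and bare plate, with corners at crop (340,240), (488,263), (448,487), (302,463). The guide tips are at (203,128) and (588,140), the shelf's near corners at (45,552) and (713,578). This is the correct choice.

```bash
python3 - <<'E'
from h import *
m=cam('top');f=lambda p,z:back(m,np.array(p)/6+np.array([165,125])-.4,z)
g=f([[203,128],[588,140],[278,58],[520,62]],138);n=f([[45,552],[713,578]],120);e=f([[72,70],[733,85]],120)
d=f([[340,240],[488,263],[448,487],[302,463]],142.5)
print('guides\n',g.round(1),'\nnear',n.round(1),'edge',e.round(1),'\ndrive',d.round(1),d.mean(0))
ang=lambda a,b:np.arctan2(*(b-a)[[1,0]])
print('yaws',ang(g[1],g[0])-np.pi/2,ang(g[3],g[2])-np.pi/2,ang(n[1],n[0])-np.pi/2,ang(n[0],e[0]),ang(n[1],e[1]))
print('drive yaw',ang(d[3],d[0]),ang(d[2],d[1]),ang(d[1],d[0])-np.pi/2,ang(d[2],d[3])-np.pi/2)
# shelf yaw by least squares fit from near edge in depth cloud
P=cloud(m,np.load('top_d.npy'));z=P[...,2]
a=((abs(z-121)<5)&(P[...,0]<605)&(P[...,0]>400)&(abs(P[...,1]-70)<200))
r=cv2.minAreaRect(P[a][:,:2].astype(np.float32));print(r,cv2.boxPoints(r))
y=n.mean(0);print('mid near',y)
E
```

```text
guides
 [[634.8 158.4 138. ]
 [633.5 -11.9 138. ]
 [666.8 126.2 138. ]
 [667.6  19.  138. ]] 
near [[446.1 225.  120. ]
 [441.3 -72.2 120. ]] edge [[662.8 220.6 120. ]
 [663.1 -77.1 120. ]] 
drive [[585.8  96.1 142.5]
 [577.2  30.9 142.5]
 [478.6  46.  142.5]
 [487.6 110.  142.5]] [532.29900882  70.7451608  142.5       ]
yaws -0.0075423792120767885 0.007426867373807378 -0.016286849789792335 -0.020536964830058593 -0.022434081183083716
drive yaw -0.1399401706588944 -0.15172348385899667 -0.1315043656575532 -0.14005600428126797
((523.8837890625, 75.0741958618164), (300.3650817871094, 164.3889617919922), 89.56131744384766) [[440.54187  -74.474625]
 [604.926    -75.733246]
 [607.2257   224.62302 ]
 [442.84155  225.88164 ]]
mid near [443.6965365   76.43816514 120.        ]
```

arm_command(
  series=[35,3,-2.6,0,0,35,6,-5.2,0,0,35,9,-7.8,0,0,35,12,-10.4,0,0,35,15,-13,0,0],
)

```text
clock: 0.52
eef_pos: [337.6, -421.3, 192.9]
tool_rot: [-3.141, -0.0, 0.391]
force: [0.8, -0.2, 0.1]
width: 29.8
gripper_force: 0.0
```

arm_command(
  series=[35,3,-2.6,0,6,35,6,-5.2,0,12,35,9,-7.8,0,18,35,11,-11,0,24,35,13,-14.5,0,30.5],
)

```text
clock: 0.93
eef_pos: [402.8, -238.0, 193.0]
tool_rot: [3.142, -0.0, -0.145]
force: [0.7, 0.3, 0.4]
width: 29.7
gripper_force: 0.0
```

```bash
python3 - <<'E'
from cell import monitor
s=monitor.read_state();print(s['clock'],s['eef_pos'],s['tool_rot'],s['width'],s['qpos'],s['force'])
E
```

```text
0.9333 [ 402.78708198 -238.04072732  192.97915837] [ 3.14153242e+00 -3.98980737e-04 -1.45458973e-01] 29.687141477384543 [ 0.35276827  0.37511522  0.16387161  2.01077434 -0.08682993  0.76176798
 -1.14794433] [0.6654249  0.27244637 0.36852025]
```

arm_command(
  series=[35,0.5,-4,0,0,35,0.5,-8,0,0,35,0.3,-12,0,0,35,0,-16,0,0,35,-0.2,-20,0,0],
)

```text
clock: 1.35
eef_pos: [427.5, -39.4, 193.1]
tool_rot: [3.142, 0.0, -0.141]
force: [0.5, -0.7, 1.0]
width: 29.9
gripper_force: 0.0
```

arm_command(
  series=[35,-0.1,-4,0,0,35,-0.3,-8,0,0,35,-0.5,-11.5,0,0,35,-0.5,-12.3,0,0,35,-0.5,-12.3,0,0],
)

```text
clock: 1.77
eef_pos: [440.3, 84.4, 193.0]
tool_rot: [-3.141, 0.0, -0.134]
force: [-0.1, -0.8, -0.4]
width: 29.9
gripper_force: 0.0
```

```bash
python3 - <<'E'
from cell import monitor,viewer
import cv2,numpy as np
from h import *
s=monitor.read_state();print(s['clock'],s['eef_pos'],s['tool_rot'],s['width'],s['qpos'],s['force'])
m=viewer.camera_model('wrist')
p,d=viewer.get_image('wrist');cv2.imwrite('pics/w1.png',p[:,:,::-1])
np.savez('w1_m.npz',**{k:np.array(m[k]) for k in('mtx','R','t')});np.save('w1_d.npy',d)
P=cloud(m,d);z=P[...,2]
for a,b in((112,127),(134,147)):
  a=((d>0)&(z>a)&(z<b)).astype(np.uint8);k,l,st,c=cv2.connectedComponentsWithStats(a)
  for i in range(1,k):
    if st[i,4]>800:
        q=P[l==i];print(st[i],np.median(q[:,2]),cv2.minAreaRect(q[:,:2].astype(np.float32)))
E
```

```text
1.7667 [440.30473495  84.37303439 192.99874096] [-3.14061318e+00  2.27171248e-04 -1.34174319e-01] 29.93548351759812 [-0.3228495   0.34586028  0.09506169  2.05589524 -0.04912359  0.74173899
 -1.90212951] [-0.08901665 -0.77303511 -0.35575678]
[   27     0   438   206 61627] 121.46734163535555 ((516.5189208984375, 74.9648208618164), (300.9007263183594, 149.77239990234375), 89.05369567871094)
[  207     0   104   139 13643] 143.68436476753814 ((524.7611083984375, 72.21414947509766), (66.26302337646484, 87.25194549560547), 81.61235046386719)
```

View pics/w1.png

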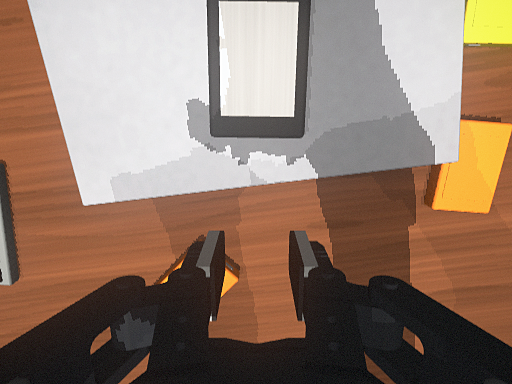

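The drive's rear edge is at (207–305, 135), straight ahead of the fingers (at about x 215 and 300). Top height is 142 and the yaw matches, so I lower behind it.

arm_command(
  series=[35,0,0,3,0,35,0,0,5,0,35,0,0,6,0,35,0,0,6.8,0,35,0,0,6.8,0],
)

```text
clock: 2.23
eef_pos: [439.2, 78.9, 124.0]
tool_rot: [3.14, 0.003, -0.144]
force: [0.2, 0.2, -0.1]
width: 30.0
gripper_force: 0.0
```

```bash
python3 - <<'E'
from cell import monitor,viewer
import cv2
s=monitor.read_state();print(s['clock'],s['eef_pos'],s['tool_rot'],s['width'],s['force'])
p,d=viewer.get_image('scene');cv2.imwrite('pics/s2.png',cv2.resize(p[120:250,210:370,::-1],None,fx=4.5,fy=4.5,interpolation=cv2.INTER_CUBIC))
E
```

```text
2.2333 [439.24685771  78.88036427 123.99312714] [ 3.13963629e+00  2.65651479e-03 -1.43624520e-01] 29.969436478669003 [ 0.20089332  0.22785133 -0.07889198]
```

View pics/s2.png

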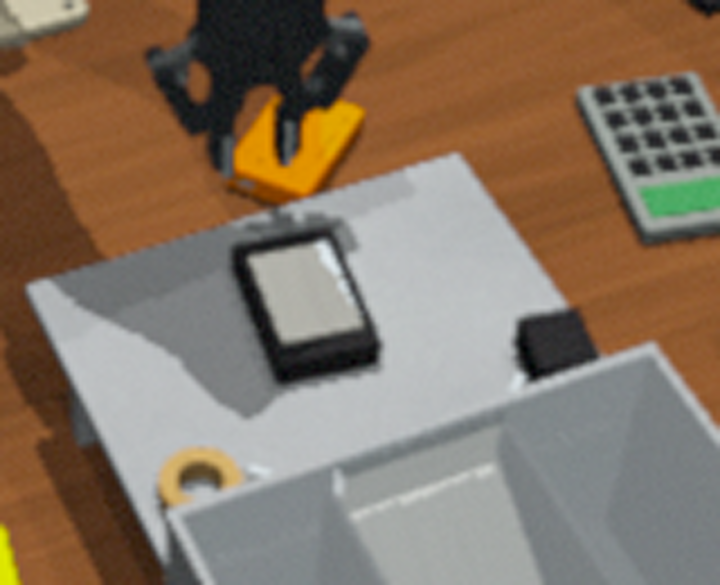

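Crop shows fingertips at (222,172) and (287,160), just off the shelf's near edge, drive undisturbed. I check tip height by projection.

```bash
python3 - <<'E'
from h import *
m=cam('scene')
for z in (122,130,138):
  for s in (-20,20):
    X=np.array([439+.14*s,79+s,z]);q=m['mtx']@(m['R']@X+m['t']);print(z,s,((q[:2]/q[2]-[210,120])*4.5).round(0))
E
```

```text
122 -20 [216. 210.]
122 20 [277. 197.]
130 -20 [216. 201.]
130 20 [278. 188.]
138 -20 [216. 192.]
138 20 [278. 180.]
```

arm_command(
  series=[35,0,-0.5,0,0,35,0.5,-0.5,0,0,35,1,-0.5,0,0,35,1.5,-0.5,0,0,35,1.5,-0.5,0,0],
)

```text
clock: 2.7
eef_pos: [458.0, 83.9, 125.7]
tool_rot: [-3.141, -0.003, -0.141]
force: [1.0, 0.4, 1.1]
width: 29.8
gripper_force: 0.0
```

```bash
python3 - <<'E'
from h import *
from cell import monitor,viewer
s=monitor.read_state();print(s['clock'],s['eef_pos'])
p,d=viewer.get_image('scene');m=cam('scene');P=cloud(m,d)
dark=p.max(2)<70
a=(d>0)&dark&(P[...,2]>124)&(P[...,2]<200)&(P[...,0]>435)&(P[...,0]<476)&(P[...,1]>40)&(P[...,1]<130)
q=P[a];print(len(q))
for lo in range(124,200,6):
    t=q[(q[:,2]>=lo)&(q[:,2]<lo+6)]
    if len(t):print(lo,len(t),t.min(0).round(),t.max(0).round())
cv2.imwrite('pics/s3.png',cv2.resize(p[130:210,230:330,::-1],None,fx=8,fy=7,interpolation=cv2.INTER_CUBIC))
E
```

```text
2.7 [457.96945559  83.90323719 125.73295684]
44
166 2 [461.  61. 167.] [462.  62. 172.]
172 7 [462.  58. 172.] [473. 110. 178.]
178 7 [463.  58. 179.] [472. 109. 182.]
184 12 [460.  53. 184.] [472. 109. 189.]
190 11 [455.  55. 190.] [472. 109. 195.]
196 5 [460.  54. 197.] [472.  98. 199.]
```

View pics/s3.png

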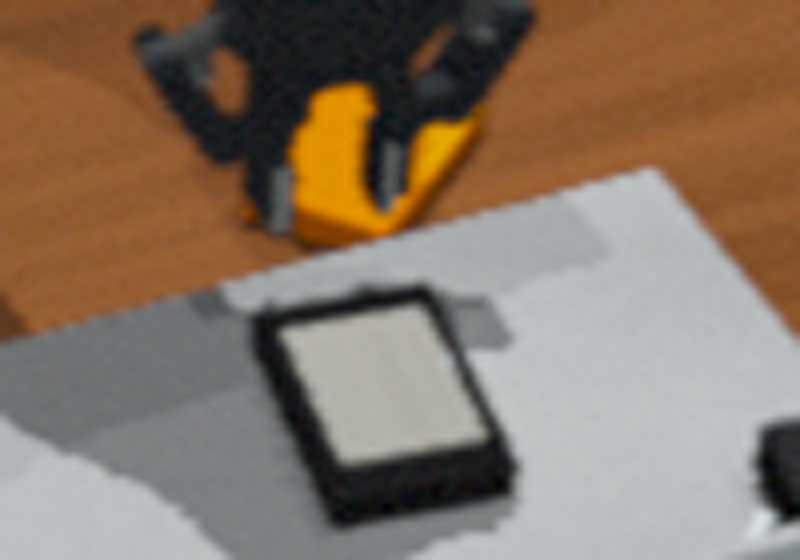

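```bash
python3 - <<'E'
from h import *
m=cam('scene');c=-m['R'].T@m['t']
for u,v in((278,230),(388,205)):
    uv=np.array([230+u/8,130+v/7,1]);r=m['R'].T@np.linalg.inv(m['mtx'])@uv
    for x in(447,458,469): print((c+r*(x-c[0])/r[0]).round(1))
d=np.load('w1_d.npy');M=cam('w1');P=cloud(M,d)  # wrist view at TCP z 193
a=(d>0)&(P[...,2]>180)&(d<400);q=P[a];print(len(q))
for lo in range(186,270,6):
    t=q[(q[:,2]>=lo)&(q[:,2]<lo+6)]
    if len(t):print(lo,len(t),t.min(0).round(),t.max(0).round())
E
```

```text
[447.   74.5 141. ]
[458.   69.  153.6]
[469.   63.5 166.2]
[447.  117.6 137.8]
[458.  111.5 150.5]
[469.  105.4 163.2]
43121
228 12 [442.  68. 233.] [450.  98. 234.]
234 200 [428.  57. 234.] [455. 110. 240.]
240 431 [428.  55. 240.] [455. 111. 246.]
246 537 [427.  55. 246.] [455. 111. 252.]
252 570 [427.  55. 252.] [455. 112. 258.]
258 646 [428.  55. 258.] [455. 112. 264.]
264 627 [428.  61. 264.] [455. 104. 270.]
```

Both views put the fingertips about 35–40 mm above the reported TCP. I lower in small steps, watching force.

arm_command(
  series=[35,0,0,0.2,0,35,0,0,0.4,0,35,0,0,0.5,0,35,0,0,0.6,0,35,0,0,0.6,0],
)

```text
clock: 3.17
eef_pos: [455.6, 83.9, 118.9]
tool_rot: [3.141, 0.001, -0.14]
force: [-0.1, -0.6, 0.1]
width: 29.8
gripper_force: 0.0
```

```bash
cat > tip.py <<'E'
from h import *
from cell import monitor,viewer
s=monitor.read_state();print(s['clock'],s['eef_pos'].round(1),s['tool_rot'].round(3),s['force'].round(1))
m=viewer.camera_model('wrist');p,d=viewer.get_image('wrist')
P=cloud(m,d);z=P[...,2];e=s['eef_pos']
v,u=np.indices(d.shape)
# pad tips region in the image and the ends of the pads
for c in(213,302):
    col=[(r,d[r,c].round(0),*P[r,c].round(0)) for r in range(215,262,6)];print(c);[print(*x) for x in col]
a=((d>0)&(z>134)&(z<148)&(P[...,0]>470)&(abs(P[...,1]-75)<70)).astype(np.uint8)
k,l,st,_=cv2.connectedComponentsWithStats(a)
for i in range(1,k):
    if st[i,4]>800:print('drive',st[i],cv2.minAreaRect(P[l==i][:,:2].astype(np.float32)))
import time;cv2.imwrite('pics/w_last.png',p[:,:,::-1])
E
python3 tip.py
```

```text
3.1667 [455.6  83.9 118.9] [ 3.141e+00  1.000e-03 -1.400e-01] [-0.1 -0.6  0.1]
213
215 190.0 463.0 108.0 122.0
221 190.0 460.0 109.0 122.0
227 193.0 455.0 109.0 121.0
233 145.0 470.0 101.0 166.0
239 139.0 469.0 100.0 172.0
245 135.0 469.0 100.0 177.0
251 128.0 469.0 99.0 184.0
257 123.0 469.0 98.0 189.0
302
215 190.0 456.0 57.0 121.0
221 191.0 452.0 58.0 121.0
227 191.0 449.0 58.0 122.0
233 146.0 464.0 63.0 165.0
239 140.0 464.0 63.0 172.0
245 132.0 465.0 64.0 180.0
251 128.0 464.0 65.0 184.0
257 124.0 464.0 66.0 188.0
drive [  185     0   153   185 26184] ((522.6710205078125, 72.51980590820312), (66.52234649658203, 82.5112075805664), 81.55250549316406)
```

arm_command(
  series=[35,0,0,0.6,0,35,0,0,1.2,0,35,0,0,1.8,0,35,0,0,2.4,0,35,0,0,2.4,0],
)

```text
clock: 3.63
eef_pos: [454.9, 83.7, 93.8]
tool_rot: [3.141, 0.002, -0.141]
force: [-0.3, 0.4, 0.7]
width: 29.5
gripper_force: 0.0
```

```bash
python3 tip.py
```

```text
3.6333 [454.9  83.7  93.8] [ 3.141e+00  2.000e-03 -1.410e-01] [-0.3  0.4  0.7]
213
215 164.0 471.0 103.0 121.0
221 164.0 468.0 104.0 122.0
227 165.0 465.0 104.0 122.0
233 145.0 469.0 101.0 141.0
239 138.0 469.0 100.0 148.0
245 133.0 469.0 99.0 154.0
251 128.0 469.0 99.0 159.0
257 123.0 468.0 98.0 164.0
302
215 163.0 465.0 60.0 122.0
221 163.0 462.0 60.0 122.0
227 165.0 458.0 60.0 121.0
233 145.0 464.0 62.0 141.0
239 138.0 464.0 63.0 148.0
245 133.0 464.0 64.0 154.0
251 128.0 464.0 65.0 159.0
257 124.0 463.0 65.0 163.0
drive [  171     0   181   199 33089] ((518.9105834960938, 73.04273986816406), (66.5482406616211, 75.87405395507812), 81.74433898925781)
```

arm_command(
  series=[35,0,0,0.5,0,35,0,0,1,0,35,0,0,1.3,0,35,0.5,0,1.3,0,35,1,0,1.3,0],
)

```text
clock: 4.1
eef_pos: [465.6, 82.6, 82.0]
tool_rot: [3.141, 0.001, -0.14]
force: [0.7, -0.0, -0.4]
width: 29.9
gripper_force: 0.0
```

```bash
python3 tip.py; cp pics/w_last.png pics/w2.png
```

```text
4.1 [465.6  82.6  82. ] [ 3.141e+00  1.000e-03 -1.400e-01] [ 0.7 -0.  -0.4]
213
215 128.0 492.0 96.0 143.0
221 128.0 490.0 96.0 144.0
227 129.0 488.0 96.0 144.0
233 145.0 480.0 100.0 129.0
239 139.0 479.0 99.0 135.0
245 133.0 479.0 98.0 141.0
251 128.0 479.0 98.0 147.0
257 123.0 479.0 97.0 152.0
302
215 128.0 488.0 62.0 143.0
221 128.0 485.0 62.0 144.0
227 129.0 483.0 62.0 143.0
233 146.0 474.0 61.0 128.0
239 138.0 475.0 62.0 137.0
245 133.0 474.0 63.0 141.0
251 128.0 475.0 64.0 147.0
257 123.0 475.0 64.0 152.0
drive [  164     0   198   233 41950] ((522.7186279296875, 72.62802124023438), (66.67420196533203, 83.20423126220703), 81.64606475830078)
```

View pics/w2.png

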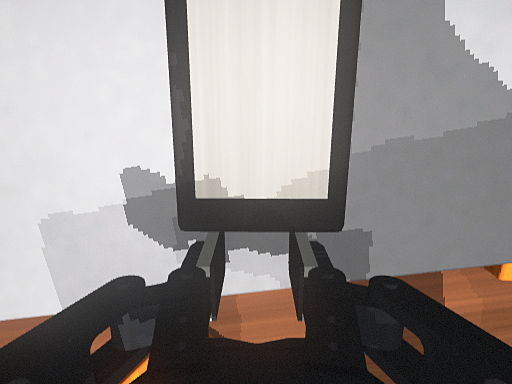

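The fingertips (at about (215,232) and (298,232)) sit right behind the drive's rear edge (row 230), centred on it and below its top. Next I push along the box axis while straightening.

arm_command(
  series=[35,1.0,-0.1,0,0,35,2.0,-0.22,0,-1.7,35,3.0,-0.35,0,-3.4,35,4.0,-0.48,0,-5.1,35,5.0,-0.6,0,-6.8],
)

```text
clock: 4.57
eef_pos: [516.3, 81.2, 82.1]
tool_rot: [3.141, 0.001, -0.021]
force: [-2.2, -0.1, 1.1]
width: 29.3
gripper_force: 0.7
```

```bash
cat > dr.py <<'E'
from h import *
from cell import monitor,viewer
s=monitor.read_state();print(s['clock'],s['eef_pos'].round(1),s['tool_rot'].round(3),s['force'].round(1))
p,d=viewer.get_image('wrist');m=viewer.camera_model('wrist');P=cloud(m,d);z=P[...,2]
a=((d>0)&(z>134)&(z<148)&(P[...,0]>s['eef_pos'][0]+13)&(abs(P[...,1]-75)<60)).astype(np.uint8)
k,l,st,_=cv2.connectedComponentsWithStats(a)
for i in range(1,k):
    if st[i,4]>800:print('drive',st[i],cv2.boxPoints(cv2.minAreaRect(P[l==i][:,:2].astype(np.float32))).round(0).tolist())
p2,d2=viewer.get_image('top');im=np.hstack([p2[115:245,165:295],cv2.resize(p,(174,130))])
cv2.imwrite('pics/chk.png',cv2.resize(im[:,:,::-1],None,fx=2.6,fy=2.6,interpolation=cv2.INTER_CUBIC))
E
python3 dr.py
```

```text
4.5667 [516.3  81.2  82.1] [ 3.141e+00  1.000e-03 -2.100e-02] [-2.2 -0.1  1.1]
drive [  164     0   198   254 44224] [[529.0, 45.0], [618.0, 44.0], [619.0, 110.0], [530.0, 112.0]]
```

arm_command(
  series=[35,1.0,0.05,0,0,35,2.0,0.1,0,0,35,3.0,0.15,0,0,35,4.0,0.2,0,0,35,5.0,0.2,0,0],
)

```text
clock: 5.08
eef_pos: [565.1, 78.2, 82.0]
tool_rot: [3.141, 0.002, -0.023]
force: [-1.5, 0.8, 1.0]
width: 29.5
gripper_force: 0.9
```

```bash
python3 dr.py
```

```text
5.0833 [565.1  78.2  82. ] [ 3.141e+00  2.000e-03 -2.300e-02] [-1.5  0.8  1. ]
drive [ 81   0  40  35 818] [[659.0, 135.0], [660.0, 123.0], [670.0, 124.0], [670.0, 135.0]]
drive [  164     0   198   254 44267] [[577.0, 43.0], [666.0, 41.0], [668.0, 107.0], [579.0, 109.0]]
```

View pics/chk.png

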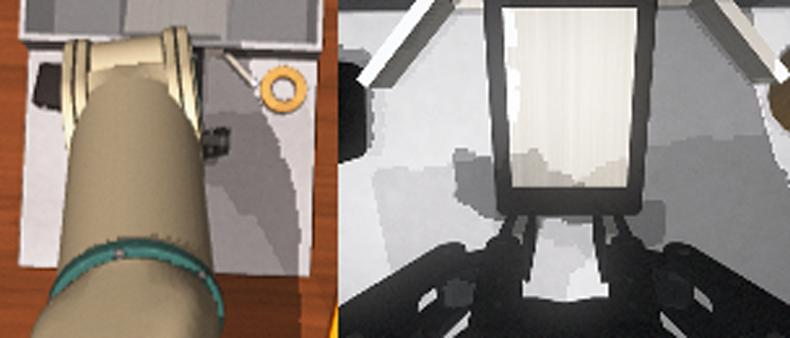

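The drive is straight and its nose is between the guide ends (wrist view 490–655 between 455 and 690 at row 5). I keep pushing.

arm_command(
  series=[35,0.9,0.03,0,0,35,1.8,0.06,0,0,35,2.7,0.1,0,0,35,3.6,0.1,0,0,35,4.4,0.1,0,0],
)

```text
clock: 5.6
eef_pos: [610.6, 76.4, 82.2]
tool_rot: [3.142, 0.0, -0.022]
force: [-1.8, 0.5, -0.2]
width: 29.8
gripper_force: 0.7
```

```bash
python3 dr.py
```

```text
5.6 [610.6  76.4  82.2] [ 3.142  0.    -0.022] [-1.8  0.5 -0.2]
drive [  174   145   177   108 16995] [[623.0, 40.0], [664.0, 40.0], [665.0, 107.0], [624.0, 107.0]]
```

View pics/chk.png

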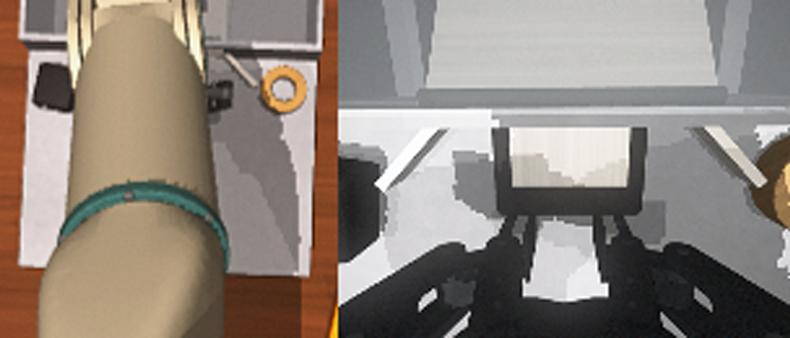

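arm_command(
  series=[35,0.3,0.02,0,0,35,0.7,0.03,0,0,35,1.1,0.03,0,0,35,1.5,0.03,0,0,35,1.8,0.03,0,0],
)

```text
clock: 6.12
eef_pos: [628.7, 75.7, 82.3]
tool_rot: [-3.142, -0.001, -0.022]
force: [-0.5, -0.5, 1.2]
width: 29.8
gripper_force: 0.0
```

```bash
python3 dr.py
```

```text
6.1167 [628.7  75.7  82.3] [-3.142e+00 -1.000e-03 -2.200e-02] [-0.5 -0.5  1.2]
```

arm_command(
  series=[35,-2,0,0,0,35,-5,0,0,0,35,-8,0,0,0,35,-11,0,0,0,35,-14,0,0,0],
)

```text
clock: 6.63
eef_pos: [486.6, 78.8, 82.4]
tool_rot: [-3.141, -0.0, -0.022]
force: [0.4, 0.2, -0.3]
width: 29.9
gripper_force: 0.0
```

arm_command(
  series=[35,-1,0,-3,0,35,-2,0,-6,0,35,-3,0,-9,0,35,-4,0,-12,0,35,-4,0,-12,0],
)

```text
clock: 7.05
eef_pos: [449.4, 80.4, 207.1]
tool_rot: [-3.139, -0.008, -0.021]
force: [-0.1, 0.2, -0.3]
width: 30.0
gripper_force: 0.0
```

```bash
python3 - <<'E'
from h import *
from cell import monitor,viewer
s=monitor.read_state();print(s['clock'],s['eef_pos'],s['force'])
p1,d=viewer.get_image('scene');p,d=viewer.get_image('wrist');m=viewer.camera_model('wrist')
im=np.hstack([cv2.resize(p1[140:330,210:400],(400,400),interpolation=2),cv2.resize(p[:,64:448],(400,400),interpolation=2)])
cv2.imwrite('pics/end.png',im[:,:,::-1])
E
```

```text
7.05 [449.40239189  80.44103272 207.07012162] [-0.14592893  0.15318596 -0.25703319]
```

View pics/end.png

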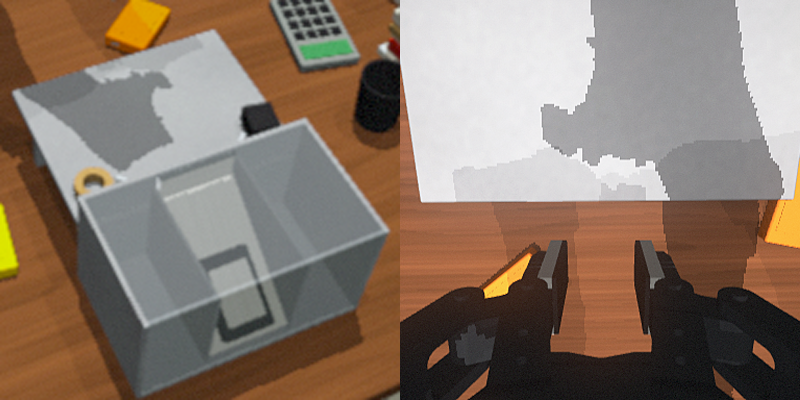

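The drive lies at the foot of the chute (240,290); tape and adapter are unmoved. I let things settle and compare the doorway with the first picture.

arm_command(
  series=[35,0,0,0,0,35,0,0,0,0,35,0,0,0,0,35,0,0,0,0,35,0,0,0,0],
)

```text
clock: 7.57
eef_pos: [447.8, 79.6, 201.5]
tool_rot: [3.141, 0.001, -0.022]
force: [0.1, 0.3, -0.7]
width: 30.2
gripper_force: 0.0
```

arm_command(
  series=[35,0,0,0,0,35,0,0,0,0,35,0,0,0,0,35,0,0,0,0,35,0,0,0,0],
)

```text
clock: 7.98
eef_pos: [448.1, 79.7, 202.2]
tool_rot: [-3.142, -0.0, -0.022]
force: [0.6, -0.3, 0.4]
width: 30.1
gripper_force: 0.0
```

```bash
python3 - <<'E'
from h import *
from cell import viewer
p,d=viewer.get_image('scene');q=p[:,:,::-1];r=cv2.imread('raw_scene.png')
c=lambda a:cv2.resize(a[200:300,245:345],(400,400),interpolation=2)
cv2.imwrite('pics/cmp.png',np.hstack([c(r),c(q)]))
g=cv2.absdiff(r,q).max(2)
print('doorway diff',np.percentile(g[212:232,280:325],[50,90,99]))
E
```

```text
doorway diff [3. 5. 6.]
```

View pics/cmp.png

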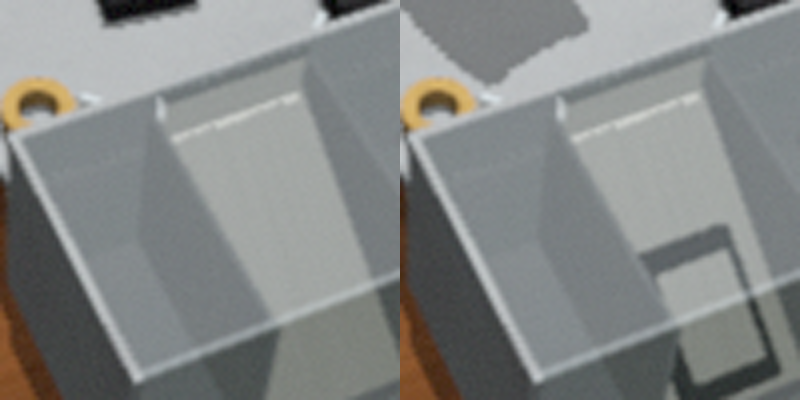

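The doorway and flap look identical to the first picture (difference at noise level), with the drive at the bottom of the chute.

```bash
python3 -c "
from cell import workorder;print(workorder.finish_job())"
```

```text
the job is handed in; nothing more can be done
None
```

The drive is at the foot of the chute, the flap looks fully shut, the adapter and tape look unmoved, the arm is clear, and the job was handed in at about 8 s.

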